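# Fit the U-bolt of a drip-pole mount

## Task

Take the U-bolt out of its white stand and fit it on the drip-pole mount: pass both legs down around the steel tube, find the two holes in the yellow plate with the leg tips, and press the U-bolt fully home until its blue grip rests on the tube, then let go. Feel for the holes and press gently, never forcing it, and leave the vials and the tape roll where they are.

Things in the scene. Friction and masses are not known exactly. Their poses are not given: they have to be found in the camera images.
- ubolt: Loose steel U-bolt, 120 g, upright in the stand. Two 8 mm round legs with flat tips at x = -19 and +19, tips at z = -60 mm, joined by a bow; blue plastic grip block over the bow, 26 (x) x 20 (y) x 34 mm high, z = 0 to 34. Origin: centre of the block's flat underside, z up. Grip the block from above, fingers closing along y. A half turn about z makes no difference.
- stand: White block 84 x 46 mm, 42 mm high, on a 100 x 60 mm foot, fixed to the table; two 11 mm square holes 30 mm deep at x = -19 and +19 hold the U-bolt's legs loosely. Origin: centre of the underside, on the table, z up. The U-bolt's origin starts 72 mm above it; it must rise 30 mm straight up to come free. Beyond it to the left an instrument tray stands raised, 0.25 m high: keep clear of it.
- mount: Grey drip-pole mount fixed to the table, base 104 (x) x 180 mm (y). Origin: centre of the underside, on the table, z up. A 25 mm steel tube runs along y over its middle, held by two cheeks (40 mm wide, 12 mm thick, 74 mm high) at y = -78 and +78. Under the tube is a yellow plate with two holes. Over 30 N between U-bolt and mount counts as forcing.
- tube_top (a point): Middle of the tube's top line, 82.5 mm above the mount's origin; the tube axis is 12.5 mm below it along the mount's y, 176 mm long. Fully home, the blue grip block's underside lies on the tube, so the U-bolt's origin is at this height (anywhere within the plate's 24 mm along y). Axes as the mount's.
- plate_mid (a point): Mid-point of the mount at the height of the yellow plate's top, 44 mm up; plate 88 (x) x 96 (y) x 6 mm. Through holes at x = -19 and +19, 11 mm wide in x, 10.4 mm in y. The plate is clamped off this point: both holes' y is anywhere from -24 to +24 mm, new each time and NOT tracked; look or feel for it. Tips resting on the plate beside the holes put the U-bolt's origin 60 mm above this.
- bar_mid (a point): Height of the top of a black friction bar beneath the plate, 34 mm above the mount's origin. Leg tips that have passed the holes meet it; it gives way downward only to a steady push of about 8 N, all the way until the grip block meets the tube (11.5 mm), and stays where it is pushed.
- brown_vial: loose brown glass vial with a red cap, 43 mm diameter, 77 mm tall, standing beyond the mount. Origin: centre of its underside.
- clear_vial: loose clear vial with a blue cap, 43 mm diameter, 77 mm tall, standing beyond the mount. Origin: centre of its underside.
- tape: loose cream tape roll, 62 mm diameter, 25 mm high, lying on the robot's side of the mount. Origin: centre of its underside.
Mind the look-alikes: they are no part of the job. There is more than one size of the ubolt; the job needs the smaller.

How it is judged:
On the way, in this order (a step that is already met when the one before it is completed fails the run):
1. the U-bolt is lifted out of the stand: its origin more than 110 mm above the stand's foot (z of ubolt in the frame of stand above 0.11 m), for 0.1 s.
2. both legs straddle the tube and stand in the plate's holes: U-bolt origin lower than 99 mm in the mount's frame, within 6 mm across the tube's axis and within 26 mm along it (z of ubolt in the frame of mount below 0.099 m and x of ubolt in the frame of mount between -0.006 and 0.006 m and y of ubolt in the frame of mount between -0.026 and 0.026 m and angle between the x axis of ubolt and the x axis of mount, either way round below 0.2 rad), for 0.1 s.
At the end, for the whole second after the job is handed in: The U-bolt is upright (0.15 rad), both legs through the plate's holes either side of the tube, grip block resting on the tube (origin 80 to 85 mm up in the mount's frame), within 6 mm across and 26 mm along the tube from the mount's middle, aligned within 0.2 rad, at rest, released (z of ubolt in the frame of mount between 0.08 and 0.085 m and x of ubolt in the frame of mount between -0.006 and 0.006 m and y of ubolt in the frame of mount between -0.026 and 0.026 m and angle between the x axis of ubolt and the x axis of mount, either way round below 0.2 rad and angle between ubolt's own z axis and vertical below 0.15 rad and linear speed of ubolt below 0.02 m/s); the robot touches nothing.
It fails at once if the U-bolt is forced: more than 30 N between it and the mount (contact force between ubolt and mount above 30 N).
It fails at once if a vial is shifted by more than 20 mm or tipped (distance of any of brown_vial, clear_vial from where it was at the start of the episode above 0.02 m or angle between any of brown_vial, clear_vial's own z axis and vertical above 0.4 rad).
It fails at once if the tape roll is shifted by more than 20 mm (distance of tape from where it was at the start of the episode above 0.02 m).
It also fails if it takes over 61 s, if anything falls off the work surface, if the arm or the gripper's body presses on something with over 40 N, if the wrist force passes 120 N, or if a joint passes its speed limit or range.

## Robot

A 7-joint arm with a two-finger parallel gripper is mounted at the origin on a cart in front of the work surface, level with it; the furniture and walls round the work are solid. World frame = base frame: x ahead of the robot, y to its left, z up, the work surface at z = 0. Lengths are in m, angles in rad, forces in N, time in s.
With the tool pointing down it reaches from about 0.35 to 0.9 m from the base axis. Payload 8.1 kg.
Tool frame: the origin (TCP) lies at the very end of the fingers, on their centre line; the grasp point (between the pads) lies 19 mm behind it (arm.tcp_to_grasp is the z of the grasp point in the tool frame, in m); z points along the fingers, y is the line along which they close (so a half turn about z gives the same grasp; the last joint's range is limited). The gripper opens to 92 mm and grips with 3 to 60 N. Pads are 19 mm wide; open, the fingers measure 130 mm over their backs; the gripper's body (75 mm by 190 mm) begins 47 mm behind the grasp point.
Start: joints at [1.134, 0.434, 0.025, 1.573, -0.012, 1.134, -0.075], TCP at [0.205, -0.591, 0.227] pointing down, gripper open.
Joint ranges: [-2.62, 2.62], [-0.44, 2.09], [-1.27, 1.32], [0.08, 2.57], [-1.32, 4.46], [0.12, 2], [-2.74, 2.74]. Speed limits (rad/s): [2.22, 2.22, 3.01, 3.01, 3.14, 3.14, 3.14].

## Interface

Orientations are given as a rotation vector (axis times angle).
In Python, from cell import readout, vision, sign_off, arm gives the robot as it stands. The module is installed in compiled form; this text tells all that it offers.
- The arm moves only by the shell command python3 -m creep 'ROWS' [FORCE]. ROWS is JSON, a list of rows, each a list of 5 numbers: the shift along the tool's x, y, z in units of 4 cm (1.0 is 4 cm), then the turn about the tool's z in units of 4 degrees (1.0 is 4 degrees), then the opening, from 0 (shut) to 1 (fully open). A call has 1 to 12 rows; each row shifts and turns the commanded pose from where the row before left it, along the tool's axes as they then stand; what a row does not reach is not made up. A row lasts 1/8 s, in which the tool goes at most 62.5 mm and 10.7 degrees, less where a joint would pass 70% of its speed; a pose out of reach is approached as far as the arm can. A call with a number of a shift or a turn outside -1 to 1 is refused whole. A call with a gripper value outside its range is refused whole. The fingers move at their own pace and stop on an object; FORCE is the grip in N (left out, the last holds). Time passes only in rows, so rows that do not move let the fingers close. It gives the time, the measured TCP pose, the force, the opening and the grip force at its end, in the units of the state.
- readout.observe(): the state, without advancing time (a new reading comes with each control period).
- vision.get_image(name): name is "side" or "top" or "wrist"; returns a dict with "pixels" (384x512x3 uint8, blue, green, red), "z_map" (384x512 float32, m along the optical axis (not along the pixel's ray), 0 where there is no reading), "camera_matrix" (3x3 intrinsics, pixels), "position" and "rotation" of the camera in the world. Camera axes: x right, y up, looking along -z (the intrinsics and any distortion apply to the point x, -y, -z); pixel columns grow to the right and rows downward; lengths in m; the calibration is good to about 2 mm. A picture is of the moment at which its call begins.
- sign_off(): hands the job in; it is judged then, once.
The state is a dict: "clock": time; "joints": joint angles; "dq": joint speeds; "joint_efforts": joint torques, N m; "position": TCP position; "ee_rot": TCP orientation; "force": force on the tool from outside, world axes, zero at the start; "ft_torque": the same for the moment, N m; "width": opening from 0.0 (shut) to 1.0 (fully open); "gripper_force": force on a finger pad.
Only numpy, scipy, OpenCV 4.12 (cv2) and the standard library are available. Lean on these libraries where they do the work, as an engineer would, in place of code of your own. Each camera call takes 0.05 s, during which the arm holds its last target. There are 200 camera calls.

## Working session

There is one attempt and no reset: what is moved stays moved. The work goes in short steps, Python scripts to look and compute and a shell command to move; the robot and the scene stay as the last step left them, time stands still between calls to the robot, and variables do not carry over. Pictures are saved under pics/ and viewed, at most 10 in all, crops included, and the job is handed in when it is done.

```bash
mkdir -p pics; cat > h.py <<'E'
import numpy as np,cv2
from cell import readout,vision,arm
def cloud(im):
    z=im["z_map"];K=np.array(im["camera_matrix"]);v,u=np.mgrid[:z.shape[0],:z.shape[1]]
    p=np.stack([(u-K[0,2])/K[0,0]*z,-(v-K[1,2])/K[1,1]*z,-z],-1)
    return p@rot(im).T+np.array(im["position"])
def rot(im):
    R=np.array(im["rotation"],float)
    return R if R.shape==(3,3) else cv2.Rodrigues(R)[0]
def ray(im,u,v,h):
    K=np.array(im["camera_matrix"]);d=rot(im)@np.array([(u-K[0,2])/K[0,0],-(v-K[1,2])/K[1,1],-1])
    c=np.array(im["position"]);return c+d*(h-c[2])/d[2]
E
python3 - <<'E'
from h import *
ims={n:vision.get_image(n) for n in("top","side")}
for n,i in ims.items():
    cv2.imwrite(f"pics/{n}0.png",i["pixels"]);print(n,i["position"],i["rotation"],i["camera_matrix"])
    np.save(f"{n}0.npy",i,allow_pickle=True)
print(readout.observe())
E
```

```text
top [ 0.42217735 -0.12632824  1.20507774] [ 0.12260586 -0.13423874 -1.59327425] [[469.7002912    0.         252.31155093]
 [  0.         469.7002912  186.2040835 ]
 [  0.           0.           1.        ]]
side [0.32700899 0.46218231 0.61091449] [ 0.22987124 -1.23459898 -2.4868915 ] [[379.82428665   0.         255.17838559]
 [  0.         379.82428665 189.38140192]
 [  0.           0.           1.        ]]
{'clock': 0.1, 'joints': array([ 1.13436673,  0.43512574,  0.02501737,  1.57398531, -0.01157876,
        1.13398366, -0.0751316 ]), 'dq': array([-6.10492086e-04, -5.20886217e-04,  1.76539232e-03, -1.13653348e-03,
       -7.52888209e-05,  8.19099657e-04, -3.75379665e-04]), 'joint_efforts': array([ 3.70534908e-03, -6.69131184e+01,  9.88331437e-01, -3.15146828e+01,
       -6.04687748e-02,  3.74237169e-02,  5.72162298e-05]), 'position': array([ 0.20456613, -0.59010884,  0.22604913]), 'ee_rot': array([-3.09668068e+00, -5.21526738e-01,  6.01286770e-04]), 'force': array([ 0.12092724,  0.34819036, -0.57424766]), 'ft_torque': array([-0.05149932, -0.05229299, -0.02968555]), 'gripper_force': 0.0, 'width': 1.0043815019975026}
```

View pics/top0.png

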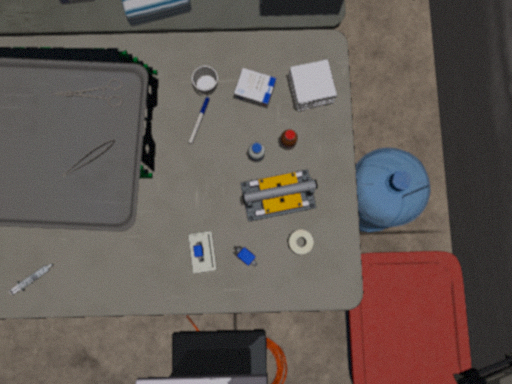

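View pics/side0.png

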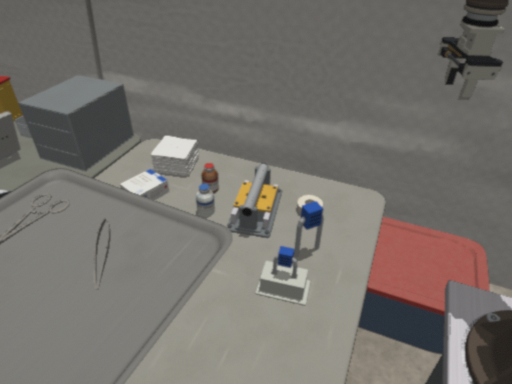

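The top view shows the stand at (203,252) with the small blue grip at (199,250). The larger U-bolt is at (246,256), the mount at (280,195) with its tube from (245,198) to (316,186), the tape at (301,242), and the vials at (256,151) and (289,138). The side view shows the grip at (286,256), the tall look-alike at (312,213) and the tube from (248,210) to (265,170).

```bash
python3 - <<'E'
from h import *
T=np.load("top0.npy",allow_pickle=True).item();S=np.load("side0.npy",allow_pickle=True).item()
for n,I in(("top",T),("side",S)):
    hsv=cv2.cvtColor(I["pixels"],cv2.COLOR_BGR2HSV);P=cloud(I)
    print(n,"P range ok frac",(I["z_map"]>0).mean())
    for nm,lo,hi in(("blue",(105,150,60),(125,255,255)),("yellow",(15,150,100),(35,255,255)),("white",(0,0,170),(180,50,255))):
        m=cv2.inRange(hsv,lo,hi);k,l,st,c=cv2.connectedComponentsWithStats(m)
        for i in range(1,k):
            if st[i,4]<25: continue
            q=P[(l==i)&(I["z_map"]>0)]
            q=q[(abs(q[:,1])<.6)&(q[:,0]<.8)&(q[:,0]>.2)]
            if len(q)<15: continue
            print(nm,c[i].round(1),st[i],np.median(q,0).round(3),"zq",np.percentile(q[:,2],[5,95]).round(3),"rect",[np.round(x,3) for x in cv2.minAreaRect(q[:,:2].astype(np.float32))])
    # tube, by height
    q=P.reshape(-1,3)
    w=(I["z_map"].ravel()>0)&(q[:,2]>.068)&(q[:,2]<.088)&(q[:,0]>.3)&(q[:,0]<.65)&(q[:,1]>-.4)&(q[:,1]<-.08)
    t=q[w];print("tall",len(t),cv2.minAreaRect(t[:,:2].astype(np.float32)), "z",np.percentile(t[:,2],[5,50,95]))
E
```

```text
top P range ok frac 0.9959360758463541
blue [256.3 147.5] [253 144   8   8  56] [ 0.704 -0.149  0.077] zq [0.073 0.079] rect [array([ 0.704, -0.15 ]), array([0.017, 0.018]), np.float64(88.311)]
blue [197.9 250.3] [194 245   9  11  81] [ 0.456 -0.007  0.105] zq [0.101 0.108] rect [array([ 0.456, -0.006]), array([0.024, 0.017]), np.float64(7.696)]
blue [245.7 255.8] [237 248  18  17 174] [ 0.439 -0.118  0.127] zq [0.124 0.132] rect [array([ 0.441, -0.116]), array([0.038, 0.025]), np.float64(44.225)]
yellow [277.4 180.6] [259 172  39  18 399] [ 0.626 -0.2    0.043] zq [0.038 0.047] rect [array([ 0.629, -0.202]), array([0.035, 0.098]), np.float64(10.639)]
yellow [282.1 202.7] [262 193  40  21 537] [ 0.569 -0.211  0.044] zq [0.039 0.048] rect [array([ 0.569, -0.211]), array([0.039, 0.096]), np.float64(7.023)]
white [301.  241.5] [290 230  23  24 313] [ 0.472 -0.256  0.024] zq [0.021 0.028] rect [array([ 0.472, -0.256]), array([0.056, 0.055]), np.float64(45.048)]
white [201.3 253.7] [190 232  25  40 399] [ 0.44  -0.01   0.041] zq [0.005 0.045] rect [array([ 0.456, -0.006]), array([0.095, 0
[... 1210 characters left out ...]
039] zq [0.001 0.04 ] rect [array([ 0.631, -0.158]), array([0.011, 0.061]), np.float64(29.274)]
white [284.5 275.3] [261 261  47  26 437] [0.44  0.    0.043] zq [0.041 0.044] rect [array([ 0.46 , -0.024]), array([0.093, 0.083]), np.float64(7.151)]
white [284.8 268.9] [278 266  14   7  57] [ 0.455 -0.017  0.043] zq [0.041 0.044] rect [array([ 0.456, -0.016]), array([0.027, 0.012]), np.float64(8.09)]
white [305.6 292.4] [300 280  10  24  94] [ 0.408 -0.007  0.006] zq [0.004 0.007] rect [array([ 0.408, -0.011]), array([0.01 , 0.058]), np.float64(3.029)]
tall 677 ((0.550604522228241, -0.16657918691635132), (0.13383133709430695, 0.2649550437927246), 49.390625) z [0.07062414 0.08038062 0.08421498]
```

```bash
python3 - <<'E'
from h import *
T=np.load("top0.npy",allow_pickle=True).item();S=np.load("side0.npy",allow_pickle=True).item()
for I in(T,S):
    q=cloud(I).reshape(-1,3)
    d=q[:,:2]-[.598,-.206]; a=np.radians(9.5);x=d@[np.cos(a),np.sin(a)];y=d@[-np.sin(a),np.cos(a)]
    w=(abs(x)<.03)&(abs(y)<.1)&(q[:,2]>.07)&(q[:,2]<.095);t=q[w]
    print(cv2.minAreaRect(t[:,:2].astype(np.float32)),t[:,2].max(),np.percentile(t[:,2],95))
    w=(q[:,2]>.15)&(q[:,2]<.4)&(q[:,0]>.25)&(q[:,0]<.75)&(q[:,1]>-.1);t=q[w]
    for lo in np.arange(.3,.75,.05):
        b=t[(t[:,0]>lo)&(t[:,0]<lo+.05)]
        if len(b):print(round(lo,2),b[:,1].min().round(3),np.percentile(b[:,2],[5,95]).round(3))
s=readout.observe();R=cv2.Rodrigues(s["ee_rot"])[0];print(R.round(3));print("tool y angle",np.degrees(np.arctan2(R[1,1],R[0,1])))
print("shift tool units to (.456,-.006)",R.T@(np.array([.456,-.006,s["position"][2]])-s["position"])/.04)
E
python3 -m creep '[[0,0,0,0,0.7]]'
```

```text
((0.593686580657959, -0.20338374376296997), (0.03859029710292816, 0.18343549966812134), 10.16227912902832) 0.08707921748093184 0.08375208381056265
0.45 0.122 [0.235 0.241]
0.5 0.104 [0.223 0.239]
0.55 0.102 [0.223 0.23 ]
0.6 0.097 [0.223 0.233]
0.65 0.095 [0.223 0.234]
0.7 0.091 [0.223 0.23 ]
((0.5925866365432739, -0.20284292101860046), (0.039003077894449234, 0.1881873607635498), 10.129268646240234) 0.08522495335412039 0.08342138419449532
0.45 0.118 [0.238 0.241]
0.5 0.104 [0.226 0.24 ]
0.55 0.101 [0.226 0.229]
0.6 0.097 [0.226 0.234]
0.65 0.093 [0.226 0.236]
0.7 0.09 [0.226 0.235]
[[ 0.945  0.328 -0.001]
 [ 0.328 -0.945  0.001]
 [-0.    -0.001 -1.   ]]
tool y angle -70.88051431907574
shift tool units to (.456,-.006) [ 10.72207078 -11.73832744   0.01409481]
clock: 0.22
position: [0.2047, -0.5903, 0.2263]
ee_rot: [-3.097, -0.522, 0.0]
force: [0.4, 0.9, 0.4]
width: 0.934
gripper_force: 0.0
```

```bash
python3 -m creep '[[0.45,-0.49,0,0,0.6],[0.89,-0.98,0,0,0.6],[0.89,-0.98,0,0,0.6],[0.89,-0.98,0,0,0.6],[0.89,-0.98,0,0,0.6],[0.89,-0.98,0,0,0.6],[0.89,-0.98,0,0,0.6],[0.89,-0.98,0,0,0.6],[0.89,-0.98,0,0,0.6],[0.89,-0.98,0,0,0.6],[0.89,-0.98,0,0,0.6],[0.89,-0.9,0,0,0.6]]'
python3 -m creep '[[0.4,-0.4,0,1,0.6],[0,0,0,1,0.6],[0,0,0,0.9,0.6],[0,0,0,0,0.6]]'
python3 - <<'E'
from h import *
W=vision.get_image("wrist");np.save("w1.npy",W,allow_pickle=True);cv2.imwrite("pics/w1.png",W["pixels"])
hsv=cv2.cvtColor(W["pixels"],cv2.COLOR_BGR2HSV);P=cloud(W)
m=cv2.inRange(hsv,(105,150,60),(125,255,255));k,l,st,c=cv2.connectedComponentsWithStats(m)
for i in range(1,k):
    if st[i,4]>150:
        q=P[(l==i)&(W["z_map"]>0)]; zt=np.percentile(q[:,2],90); t=q[abs(q[:,2]-zt)<.006]
        print(c[i].round(),st[i],"top",zt.round(4),cv2.minAreaRect(t[:,:2].astype(np.float32)))
s=readout.observe();print(s["position"],np.degrees(s["ee_rot"]),W["position"]);R=cv2.Rodrigues(s["ee_rot"])[0];print("tool y angle",np.degrees(np.arctan2(R[1,1],R[0,1])))
E
```

```text
clock: 1.72
position: [0.4455, -0.0318, 0.2269]
ee_rot: [3.098, 0.522, 0.001]
force: [1.1, -0.5, 0.7]
width: 0.601
gripper_force: 0.0
clock: 2.22
position: [0.4549, -0.013, 0.2267]
ee_rot: [3.135, 0.207, -0.0]
force: [0.4, 0.4, -0.1]
width: 0.598
gripper_force: 0.0
[251. 176.] [241 160  20  31 552] top 0.1064 ((0.45581716299057007, -0.006053520366549492), (0.025279268622398376, 0.017504306510090828), 7.464822292327881)
[370. 211.] [ 342  184   55   46 1300] top 0.1292 ((0.44010329246520996, -0.11763749271631241), (0.03503096476197243, 0.025588326156139374), 49.060054779052734)
[ 0.45493735 -0.01310984  0.22669802] [ 1.79599122e+02  1.19250859e+01 -8.96214776e-03] [ 0.52969829 -0.00405653  0.3843463 ]
tool y angle -82.40246106271776
```

View pics/w1.png

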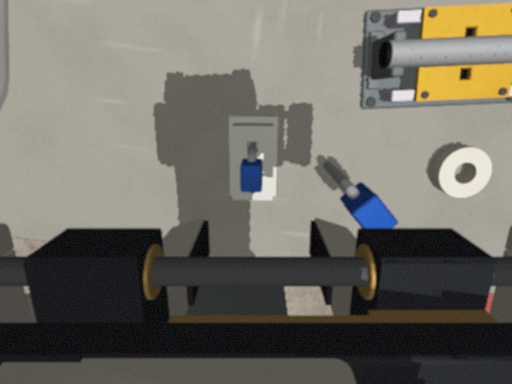

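The wrist view shows the small grip at (251,176), the look-alike at (370,211), and the two plate holes at about (471,32) and (466,73). The grip's top is at 0.106, as expected.

```bash
python3 - <<'E'
from h import *
W=np.load("w1.npy",allow_pickle=True).item()
g=cv2.cvtColor(W["pixels"],cv2.COLOR_BGR2GRAY)
for (u,v) in((471,32),(466,73)):
    p=g[v-9:v+10,u-9:u+10];m=(p<45).astype(np.uint8);k,l,st,c=cv2.connectedComponentsWithStats(m)
    i=1+np.argmax(st[1:,4]);cu,cv=c[i]+[u-9,v-9];print(st[i],cu,cv,ray(W,cu,cv,.044))
q=cloud(W).reshape(-1,3);d=q[:,:2]-[.593,-.203];a=np.radians(10.1);x=d@[np.cos(a),np.sin(a)];y=d@[-np.sin(a),np.cos(a)]
t=q[(abs(x)<.02)&(abs(y)<.1)&(q[:,2]>.074)&(q[:,2]<.095)];print(cv2.minAreaRect(t[:,:2].astype(np.float32)),np.percentile(t[:,2],[50,95]))
E
python3 -m creep '[[0.04,-0.17,0.3,0,0.6],[0,0,0.8,0,0.6],[0,0,0.8,0,0.6],[0,0,0.7,0,0.6],[0,0,0.5,0,0.6],[0,0,0.3,0,0.6],[0,0,0.25,0,0.6],[0,0,0,0,0.6]]'
```

```text
[ 5  6  6  7 39] 469.3333333333333 31.794871794871796 [ 0.61547028 -0.2020261   0.044     ]
[ 4  6  7  8 45] 464.06666666666666 73.5111111111111 [ 0.57718978 -0.20896414  0.044     ]
((0.5866190791130066, -0.17038953304290771), (0.03473028913140297, 0.11710817366838455), 6.5586724281311035) [0.08024571 0.0825203 ]
clock: 3.28
position: [0.4555, -0.0061, 0.0803]
ee_rot: [-3.135, -0.206, 0.001]
force: [-0.7, 0.4, -0.3]
width: 0.601
gripper_force: 0.0
```

```bash
python3 -m creep '[[0,0,0,0,0.1],[0,0,0,0,0.1],[0,0,0,0,0.1],[0,0,0,0,0.1]]' 30 && python3 -m creep '[[0,0,-0.2,0,0.1],[0,0,-0.4,0,0.1],[0,0,-0.6,0,0.1],[0,0,-0.7,0,0.1],[0,0,-0.7,0,0.1],[0,0,-0.7,0,0.1],[0,0,0,0,0.1],[0,0,0,0,0.1]]'
python3 - <<'E'
from h import *
s=readout.observe();print(s["position"],s["force"],s["width"],s["ee_rot"])
S=vision.get_image("side");cv2.imwrite("pics/s1.png",cv2.resize(S["pixels"][100:320,180:380],None,fx=2.5,fy=2.5))
R=cv2.Rodrigues(s["ee_rot"])[0]
print("to (.575,-.26)",R.T@(np.array([.596,-.2055,s["position"][2]])-s["position"])/.04,np.degrees(np.arctan2(R[1,1],R[0,1])))
E
```

```text
clock: 3.78
position: [0.4558, -0.0062, 0.0809]
ee_rot: [3.135, 0.206, 0.001]
force: [0.1, 0.5, -0.2]
width: 0.215
gripper_force: 25.7
clock: 4.78
position: [0.4552, -0.0063, 0.2123]
ee_rot: [3.135, 0.206, -0.001]
force: [0.5, -0.1, -1.1]
width: 0.216
gripper_force: 29.9
[ 0.45522854 -0.00626185  0.21232595] [ 0.52993459 -0.05641119 -1.13853063] 0.21598396134006156 [ 3.13467122e+00  2.05938192e-01 -9.79394505e-04]
to (.575,-.26) [ 2.83738387e+00  5.39856734e+00 -1.13409370e-03] -82.48249017687588
```

View pics/s1.png

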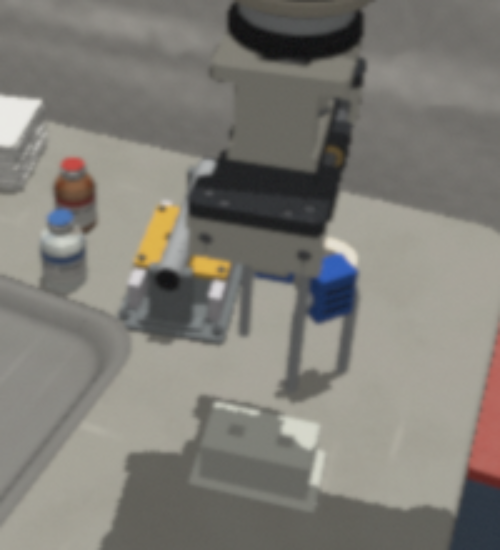

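The U-bolt hangs upright in the gripper, out of the stand, with its legs at (245,300) and (297,330) in the crop. I'll move to a place from which the wrist camera sees the mount.

```bash
python3 -m creep '[[0.1,0.4,0,0,0.1],[0.13,0.8,0,0,0.1],[0.14,0.8,0,0,0.1],[0.14,0.8,0,0,0.1],[0.14,0.8,0,0,0.1],[0.14,0.8,0,0,0.1],[0.14,0.6,0,0,0.1],[0,0.39,0,0,0.1],[0,0,0,-0.68,0.1],[0,0,0,0,0.1],[0,0,0,0,0.1]]'
python3 - <<'E'
from h import *
W=vision.get_image("wrist");np.save("w2.npy",W,allow_pickle=True);cv2.imwrite("pics/w2.png",W["pixels"])
s=readout.observe();print(s["position"],s["ee_rot"],s["force"],W["position"])
E
```

```text
clock: 6.2
position: [0.5208, -0.2146, 0.2127]
ee_rot: [-3.129, -0.28, 0.0]
force: [0.2, -0.4, -1.0]
width: 0.212
gripper_force: 29.9
[ 0.52080408 -0.21459012  0.21277771] [-3.12897019e+00 -2.80373827e-01 -2.75861783e-05] [-0.25648884 -1.0912793  -1.21963707] [ 0.59497745 -0.20215756  0.37039021]
```

View pics/w2.png

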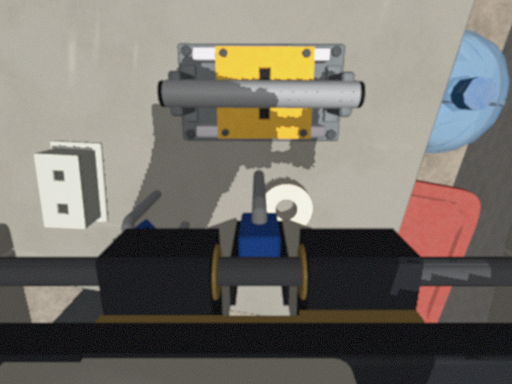

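The wrist view shows the plate holes at (265,73) and (264,113), on either side of the tube, which runs from (160,93) to (364,93). The U-bolt is held at (260,235).

```bash
python3 - <<'E'
from h import *
W=np.load("w2.npy",allow_pickle=True).item();px=W["pixels"]
g=cv2.cvtColor(px,cv2.COLOR_BGR2GRAY);H=[]
for (u,v) in((265,73),(264,113)):
    p=g[v-10:v+11,u-10:u+11];m=(p<50).astype(np.uint8);k,l,st,c=cv2.connectedComponentsWithStats(m)
    i=1+np.argmax(st[1:,4]);x,y=c[i]+[u-10,v-10];r=ray(W,x,y,.044);H.append(r);print(st[i]+[u-10,v-10,0,0,0],x,y,r)
H=np.array(H);c=H.mean(0);d=H[0]-H[1];print("holes mid",c,np.linalg.norm(d),np.degrees(np.arctan2(d[1],d[0])))
q=cloud(W).reshape(-1,3);e=q[:,:2]-c[:2];a=np.radians(10.2);x=e@[np.cos(a),np.sin(a)];y=e@[-np.sin(a),np.cos(a)]
t=(abs(x)<.02)&(abs(y)<.1)&(q[:,2]>.06)&(q[:,2]<.095);print("tube x",x[t].min(),x[t].max(),"y",y[t].min(),y[t].max(),"ztop",np.percentile(q[t][:,2],[50,95]))
# tube axis by slices
ys=np.arange(-.06,.061,.02);mid=[np.mean([x[t&(abs(y-s)<.006)].min(),x[t&(abs(y-s)<.006)].max()]) for s in ys];print(np.round(mid,4))
pl=(abs(x)<.05)&(abs(y)<.08)&(abs(q[:,2]-.044)<.006);print("plate z",np.median(q[pl][:,2]))
s=readout.observe();R=cv2.Rodrigues(s["ee_rot"])[0];dx=R.T@(np.r_[c[:2],s["position"][2]]-s["position"]);print("tool ang",np.degrees(np.arctan2(R[1,1],R[0,1]))+90,"shift units",dx/.04)
# block as held
hsv=cv2.cvtColor(px,cv2.COLOR_BGR2HSV);m=cv2.inRange(hsv,(105,150,40),(125,255,255));k,l,st,cc=cv2.connectedComponentsWithStats(m[:260,230:290]);i=1+np.argmax(st[1:,4]);print("block px",cc[i]+[230,0],st[i],ray(W,*(cc[i]+[230,0]),s["position"][2]+.0255))
E
```

```text
[261  70   8   6  17] 265.05882352941177 71.58823529411765 [ 0.61670156 -0.20419631  0.044     ]
[260 108   9  10  81] 263.9753086419753 112.98765432098766 [ 0.5776774  -0.21035975  0.044     ]
holes mid [ 0.59718948 -0.20727803  0.044     ] 0.03950789028070559 8.97510171095536
tube x -0.019934804806502355 0.01931082042773299 y -0.08837314886006262 0.0952946004413961 ztop [0.07990381 0.08240088]
[-0.0009 -0.0009 -0.001  -0.0005 -0.0001 -0.0001 -0.0001]
plate z 0.04356601770203067
tool ang 10.240716764289985 shift units [1.91171290e+00 1.59612498e-01 3.46918787e-05]
block px [259.07479046 238.08381689] [   8  214   44   43 1551] [ 0.53244876 -0.21349168  0.23827771]
```

```bash
python3 -m creep '[[0.4,0.03,0,0,0.1],[0.6,0.03,0,0,0.1],[0.6,0.03,0,0,0.1],[0.3,0.03,0,0,0.1],[0,0,0.3,0,0.1],[0,0,0.5,0,0.1],[0,0,0.5,0,0.1],[0,0,0.2,0,0.1],[0,0,0,0,0.1],[0,0,0,0,0.1]]'; python3 -m creep '[[0,0,0.2,0,0.1],[0,0,0.2,0,0.1],[0,0,0.2,0,0.1],[0,0,0.15,0,0.1],[0,0,0,0,0.1],[0,0,0,0,0.1]]'
```

```text
clock: 7.5
position: [0.5968, -0.2064, 0.1535]
ee_rot: [3.129, 0.28, 0.002]
force: [0.4, 0.5, -0.6]
width: 0.215
gripper_force: 29.9
clock: 8.25
position: [0.5966, -0.2062, 0.1229]
ee_rot: [3.129, 0.28, 0.0]
force: [-0.1, -0.2, -0.3]
width: 0.22
gripper_force: 29.9
```

```bash
python3 -m creep '[[0,0,0.1,0,0.1],[0,0,0.1,0,0.1],[0,0,0,0,0.1],[0,0,0,0,0.1]]';python3 -m creep '[[0,0,0.05,0,0.1],[0,0,0.05,0,0.1],[0,0,0,0,0.1],[0,0,0,0,0.1]]'
```

```text
clock: 8.75
position: [0.5965, -0.2062, 0.1147]
ee_rot: [3.129, 0.28, -0.0]
force: [-0.1, -0.0, -1.6]
width: 0.215
gripper_force: 29.9
clock: 9.25
position: [0.5965, -0.2062, 0.1107]
ee_rot: [3.129, 0.28, -0.0]
force: [-1.0, -0.8, -0.8]
width: 0.215
gripper_force: 29.9
```

```bash
python3 -m creep '[[0,0,0.05,0,0.1],[0,0,0,0,0.1],[0,0,0,0,0.1]]';python3 -m creep '[[0,0,0.05,0,0.1],[0,0,0.05,0,0.1],[0,0,0,0,0.1],[0,0,0,0,0.1]]'
```

```text
clock: 9.62
position: [0.5965, -0.2062, 0.1087]
ee_rot: [3.129, 0.28, -0.0]
force: [0.3, -0.7, -1.8]
width: 0.214
gripper_force: 29.9
clock: 10.12
position: [0.5964, -0.2063, 0.1047]
ee_rot: [3.129, 0.28, -0.0]
force: [-0.0, 1.0, -0.7]
width: 0.219
gripper_force: 29.9
```

Both tips went straight into the holes without resistance. Next is the friction bar, pressed gently.

```bash
python3 -m creep '[[0,0,0.05,0,0.1],[0,0,0.05,0,0.1],[0,0,0,0,0.1],[0,0,0,0,0.1]]';python3 -m creep '[[0,0,0.05,0,0.1],[0,0,0.05,0,0.1],[0,0,0,0,0.1],[0,0,0,0,0.1]]'
```

```text
clock: 10.62
position: [0.5968, -0.2063, 0.1012]
ee_rot: [3.129, 0.28, 0.001]
force: [-1.0, 1.0, 4.7]
width: 0.215
gripper_force: 30.0
clock: 11.12
position: [0.5967, -0.2063, 0.097]
ee_rot: [3.129, 0.28, 0.001]
force: [0.4, -0.7, 4.9]
width: 0.216
gripper_force: 30.0
```

```bash
python3 -m creep '[[0,0,0.05,0,0.1],[0,0,0.03,0,0.1],[0,0,0,0,0.1],[0,0,0,0,0.1]]';python3 -m creep '[[0,0,0.025,0,0.1],[0,0,0.025,0,0.1],[0,0,0,0,0.1],[0,0,0,0,0.1]]'
```

```text
clock: 11.62
position: [0.5967, -0.2063, 0.0937]
ee_rot: [3.129, 0.28, 0.001]
force: [-1.1, 0.4, 5.3]
width: 0.217
gripper_force: 30.0
clock: 12.12
position: [0.5967, -0.2063, 0.0918]
ee_rot: [3.129, 0.28, 0.001]
force: [-0.6, 0.3, 4.8]
width: 0.212
gripper_force: 30.0
```

```bash
python3 -m creep '[[0,0,0.015,0,0.1],[0,0,0,0,0.1],[0,0,0,0,0.1]]'
```

```text
clock: 12.5
position: [0.5967, -0.2063, 0.0914]
ee_rot: [3.129, 0.28, 0.001]
force: [-1.1, 0.7, 7.7]
width: 0.216
gripper_force: 30.0
```

```bash
python3 -m creep '[[0,0,0.015,0,0.1],[0,0,0,0,0.1],[0,0,0,0,0.1]]'
```

```text
clock: 12.88
position: [0.5968, -0.2063, 0.0914]
ee_rot: [3.129, 0.28, 0.001]
force: [-3.4, 0.6, 12.9]
width: 0.213
gripper_force: 30.0
```

The force rises to 13 N with no further travel, so the grip is resting on the tube. I'll let go and rise.

```bash
python3 -m creep '[[0,0,-0.02,0,0.5],[0,0,0,0,0.5],[0,0,0,0,0.5],[0,0,0,0,0.5],[0,0,-0.2,0,0.5],[0,0,-0.5,0,0.5],[0,0,-0.8,0,0.5],[0,0,-0.8,0,0.5],[0,0,-0.6,0,0.5],[-0.9,0,0,0,0.5],[-0.9,0,0,0,0.5],[0,0,0,0,0.5]]'
python3 - <<'E'
from h import *
W=vision.get_image("wrist");px=W["pixels"];cv2.imwrite("pics/w3.png",px)
hsv=cv2.cvtColor(px,cv2.COLOR_BGR2HSV);m=cv2.inRange(hsv,(105,150,40),(125,255,255));P=cloud(W)
e=P[...,:2]-[.5967,-.2065];q=P[(m>0)&(np.hypot(e[...,0],e[...,1])<.05)];zt=np.percentile(q[:,2],90);t=q[abs(q[:,2]-zt)<.006]
print("block top",zt,"expect .1165",cv2.minAreaRect(t[:,:2].astype(np.float32)),readout.observe()["position"])
E
```

```text
clock: 14.38
position: [0.5234, -0.2203, 0.208]
ee_rot: [3.128, 0.276, -0.001]
force: [-0.1, 0.2, 1.6]
width: 0.501
gripper_force: 0.0
block top 0.11695126905847059 expect .1165 ((0.5960601568222046, -0.20704182982444763), (0.02438005991280079, 0.01892724633216858), 9.048802375793457) [ 0.52511415 -0.21959639  0.20802236]
```

View pics/w3.png

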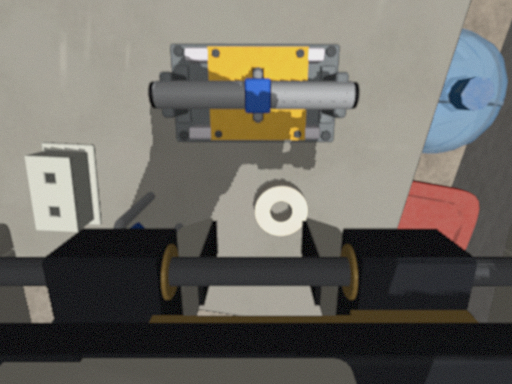

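The blue grip sits on the tube at (258,95), with its top at 0.117 against an expected 0.1165. The legs straddle the tube, the gripper is clear, and the tape is undisturbed at (281,210).

```bash
python3 -m creep '[[0,0,0,0,0.5],[0,0,0,0,0.5]]' | head -1; python3 -c "from cell import sign_off; print(sign_off())"
```

```text
clock: 14.68
the job is handed in; nothing more can be done
None
```

The U-bolt is fully home on the drip-pole mount, with both legs through the plate and its blue grip resting on the tube; it is released and the job is handed in at 14.7 s, with no verdict shown and a highest wrist reading of about 13 N.

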